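# Open the tight lid of the cinnamon jar in the one-handed jar holder

## Robot

A 6-joint arm with a two-finger parallel gripper is mounted at the origin on a cart in front of the work surface, level with it; the furniture and walls round the work are solid. World frame = base frame: x ahead of the robot, y to its left, z up, the work surface at z = 0. Lengths are in m, angles in degrees, forces in N, time in s.
With the tool pointing down it reaches from about 0.325 to 0.775 m from the base axis. Payload 9.3 kg.
Tool frame: the origin (TCP) lies between the finger pads, 19 mm behind the fingertips; this is the grasp point; z points along the fingers, y is the line along which they close (so a half turn about z gives the same grasp; the last joint's range is limited). The gripper opens to 85 mm and grips with 20 to 120 N. Pads are 22 mm wide; open, the fingers measure 114 mm over their backs; the gripper's body (76 mm by 85 mm) begins 54 mm behind the grasp point. The pads swing forward as they close: fully open they stand 13 mm farther back than shut.
Start: joints at [-8.743, 14.817, 1.232, 76.415, 0, 81.257], TCP at [0.55, -0, 0.25] pointing down, gripper open.
Joint ranges: [-174.27, 174.27], [-52.1, 104.24], [-59.71, 78.15], [-110.17, 111.67], [-87.03, 83.33], [-180, 180]. Speed limits (degrees/s): [127.2, 127.2, 159.86, 180, 180, 180].

## Interface

Orientations are given as a 3x3 rotation matrix whose columns are the frame's x, y, z axes.
In Python, from cell import ctrl, capture, ticket, regions_of gives the robot as it stands. The module is installed in compiled form; this text tells all that it offers.
- The arm moves only by the tool carry_out, never from a script. Its arguments are lists of equal length, an entry for each row: "fingers": the opening, from 0 (shut) to 1 (fully open); "dp": the shift along the tool's x, y, z each as a share of 0.1 m, from -1 to 1, a list of three; "spin": the turn about the tool's z as a share of 360 degrees, from -1 to 1. In form: {"fingers": [fingers, ...], "dp": [[dx, dy, dz], ...], "spin": [spin, ...]}. A call has 1 to 12 rows; each row is the pose to reach, as a shift and turn from the pose commanded when the call began, along the tool's axes at that moment, turning the shorter way round; what a row does not reach only later rows make up. A row lasts 1/12 s, in which the tool goes at most 41.7 mm and 7.16 degrees, less where a joint would pass 70% of its speed; a pose out of reach is approached as far as the arm can. A call with a number of a shift or a turn outside -1 to 1 is refused whole. A call with a gripper value outside its range is refused whole. The fingers move at their own pace and stop on an object; the grip force is fixed at half the most. Time passes only in rows, so rows that repeat a pose let the fingers close. It gives the time, the measured TCP pose, the force, the opening and the grip force at its end, in the units of the state.
- ctrl.observe(): the state, without advancing time (a new reading comes with each control period).
- capture(name): name is "scene" or "side" or "wrist"; returns a dict with "color" (420x560x3 uint8, blue, green, red), "depth" (420x560 float32, m along the optical axis (not along the pixel's ray), 0 where there is no reading), "fx", "fy", "cx", "cy" (pixels), "R" (3x3) and "t" (3): a world point X has camera coordinates R X + t; the wrist camera has in their place "tool_from_camera" (4x4, takes a point from camera to tool coordinates, whose origin is the TCP and whose axes are the flange's). Camera axes: x right, y down, z forward; pixel columns grow to the right and rows downward; lengths in m; the calibration is good to about 2 mm. A picture is of the moment at which its call begins: read the wrist's pose just before it.
- ticket.hand_in(): hands the job in; it is judged then, once.
Trained networks look in a picture, given as the dict that the camera call returned (one of the last four; its "shot" number tells which), for a name from the list of things; names that differ only in an ending like _2 or _b are one class to them, and where a whole thing is asked for, a point or a joint stands for the part that bears it (a point fixed in the world has none). Each returns a list of dicts, best first, with "score" (0 to 1); they miss things now and then, are a little off and sometimes report something else, mostly with a low value. They report only what shows in the picture. A call takes as long as a camera call. They do not tell look-alikes from the thing itself.
- regions_of(thing, picture): "pixels" (420x560 bool, what is visible of it) and "box" ([left, top, width, height] in pixels, round what is visible of it).
The state is a dict: "clock": time; "q": joint angles; "qvel": joint speeds; "tau": joint torques, N m; "tcp_pos": TCP position; "eef_rot": TCP orientation; "wrist_force": force on the tool from outside, world axes, zero at the start; "moment": the same for the moment, N m; "finger_gap": opening from 0.0 (shut) to 1.0 (fully open); "finger_force": force on a finger pad.
Only numpy, scipy, OpenCV 4.12 (cv2) and the standard library are available. Lean on these libraries where they do the work, as an engineer would, in place of code of your own. Each camera call takes 0.05 s, during which the arm holds its last target. There are 200 camera calls.

## Task

Someone wants a cinnamon stick, but the lid of the six-sided glass jar is on tight. Stand the jar right down in the six-sided well of the wooden jar holder so that it cannot turn, unscrew the lid anticlockwise until its thread lets go, and lift it straight off. Finish while still holding the lid level in the gripper, a few centimetres straight above the mouth of the jar and touching nothing else, with the jar left down in the holder and the other things on the worktop left where they are.

Things in the scene. Friction and masses are not known exactly. Their poses are not given: they have to be found in the camera images.
- hex_jar: Six-sided clear glass jar with cinnamon sticks inside and a round brass-coloured lid, loose, about 0.3 to 0.5 kg. Body: hexagon 54 mm across flats, 62 across corners, 78 mm high; sloping shoulder up to 88 mm; neck 39 mm wide. Origin: centre of its underside; z up; x is square to one flat face (a 60 degree turn looks the same). Standing loose it cannot resist the lid's tightness: it turns along.
- jar_rim (a point): centre of the jar's mouth, level with the rim, 108 mm above its foot; axes as the jar. The thread round the neck is three short runs under which the lid's three lugs are tight (about 0.3 to 0.6 N m to start turning).
- lid: Round knurled brass-coloured metal lid, 53 mm wide, 20 mm high, 45 g. Origin: centre of its open underside, z up; screwed on, it lies 91 mm above the jar's foot and the jar can be carried by the lid. It unscrews anticlockwise seen from above (yaw grows), rising 3.5 mm on the way. Its x starts 0 to 0.12 rad anticlockwise of the jar's x.
- lid_grip (a point): on the axis of the lid, 14 mm above its underside: a good height for the TCP, with the fingertips above the jar body (78 mm). The lugs are clear of the thread and the lid lifts straight off while the lid's x stands 1.2 to 1.75 rad anticlockwise of the jar's x; a stop follows. Before that, pulling up lifts the jar too.
- jar_holder: Wooden jar holder held fast to the worktop by rubber suction feet: plate 104 x 104 mm, top at 14 mm, with an upright six-sided well in its middle, 57 mm across flats inside (1.5 mm play each side, about 0.1 rad in yaw), 7 mm walls, sloping lead-in, mouth 60 mm above the worktop. Origin: centre of its underside; z up; x square to one flat face of the well.
- well_floor (a point): centre of the floor of the well, 14 mm above the worktop; same axes as the holder. The jar's origin comes here when it is right down.
- mug: bystander: white mug with blue dots, 92 x 127 x 93 mm, loose; origin centre of its underside
- spice_a: bystander: round spice jar, 46 mm in diameter, 106 mm high, loose, towards the back of the worktop; origin centre of its underside
- spice_b: bystander: round spice jar, 46 mm in diameter, 106 mm high, loose, near the front edge of the worktop; origin centre of its underside
- teaspoon: bystander: steel teaspoon, 138 x 28 x 12 mm, lying loose near the front edge; origin centre of its underside
- cup: bystander: handleless two-tone cup, 70 mm in diameter, 78 mm high, loose, at the back right; origin centre of its underside
- lemon: bystander: lemon, 72 x 57 x 58 mm, loose on the chopping board at the left; origin at its underside
Not all that is in view belongs to the job. Leave any red look-alike of the jar_holder alone. Of the things shaped like the lid, the brass one is meant.

How it is judged (in metres and radians):
On the way, in this order (a step that is already met when the one before it is completed fails the run):
1. the jar stands right down in the well of the holder, with its lid still screwed on (horizontal distance between hex_jar and well_floor below 0.005 m and z of hex_jar in the frame of well_floor between -0.004 and 0.004 m and angle between hex_jar's own z axis and vertical below 0.07 rad and z of lid in the frame of hex_jar below 0.094 m and angle between the x axis of lid and the x axis of hex_jar, either way round below 0.35 rad), for 0.2 s.
2. the lid has been turned on the jar until its lugs come out from under the thread, with the jar still down in the well (horizontal distance between hex_jar and well_floor below 0.005 m and z of hex_jar in the frame of well_floor between -0.004 and 0.004 m and angle between hex_jar's own z axis and vertical below 0.07 rad and angle between the x axis of lid and the x axis of hex_jar, either way round above 1 rad and z of lid in the frame of hex_jar below 0.107 m), for 0.05 s.
At the end, for the whole second after the job is handed in: Jar right down in the well (foot within 4 mm of its floor, 5 mm of its middle, upright within 0.07 rad); lid off, held by the fingers, level within 0.2 rad, its underside 5 to 70 mm above the rim, within 25 mm of the jar's axis, still, touching neither jar nor holder (horizontal distance between hex_jar and well_floor below 0.005 m and z of hex_jar in the frame of well_floor between -0.004 and 0.004 m and angle between hex_jar's own z axis and vertical below 0.07 rad and z of lid in the frame of hex_jar between 0.113 and 0.178 m and horizontal distance between lid and hex_jar below 0.025 m and angle between lid's own z axis and vertical below 0.2 rad and contact force between lid and the fingers above 1 N and contact force between lid and hex_jar below 0.05 N and contact force between lid and jar_holder below 0.05 N and linear speed of lid below 0.02 m/s); the arm keeps its last pose, push and grip.
It fails at once if one of the other things (mug, cup, spice jars, teaspoon, lemon) is pushed more than 30 mm away (distance of any of mug, cup, spice_a, spice_b, teaspoon, lemon from where it was at the start of the episode above 0.03 m).
It fails at once if the mug, the cup or a spice jar is knocked over (angle between any of mug, cup, spice_a, spice_b's own z axis and vertical above 0.6 rad).
It fails at once if the jar is tipped over (angle between hex_jar's own z axis and vertical above 0.7 rad).
It also fails if it takes over 51 s, if anything falls off the work surface, if the arm or the gripper's body presses on something with over 40 N, if the wrist force passes 120 N, or if a joint passes its speed limit or range.

## Working session

There is one attempt and no reset: what is moved stays moved. The work goes in short steps, Python scripts to look and compute and a tool call to move; the robot and the scene stay as the last step left them, time stands still between calls to the robot, and variables do not carry over. Pictures are saved under pics/ and viewed, at most 10 in all, crops included, and the job is handed in when it is done.

Besides the shell and the picture viewer there is one more tool, called by a JSON object that holds its "op" and its "data", one argument or row to a line. carry_out: Moves the arm, as the interface text tells. Its arguments: {"type":"object","properties":{"fingers":{"type":"array","items":{"type":"number"}},"dp":{"type":"array","items":{"type":"array","items":{"type":"number"}}},"spin":{"type":"array","items":{"type":"number"}}},"required":["fingers","dp","spin"]}

```bash
mkdir -p pics
cat > h.py <<'E'
import numpy as np, cv2
from cell import ctrl, capture, ticket, regions_of
def cloud(p, tcp=None):
    d=p["depth"]; v,u=np.mgrid[:420,:560]
    c=np.stack([(u-p["cx"])/p["fx"]*d,(v-p["cy"])/p["fy"]*d,d],-1)
    if "R" in p: w=(c-np.array(p["t"]))@np.array(p["R"])
    else:
        T=np.array(p["tool_from_camera"]); c=c@T[:3,:3].T+T[:3,3]
        w=c@np.array(tcp["eef_rot"]).T+np.array(tcp["tcp_pos"])
    w[d<=0]=np.nan
    return w
E
python3 - <<'E'
from h import *
s=ctrl.observe(); print(s)
for n in ["scene","side","wrist"]:
    s=ctrl.observe();p=capture(n); cv2.imwrite(f"pics/{n}0.png",p["color"]); W=cloud(p,s)
    if "R" in p: print(n,"cam at",-np.array(p["R"]).T@np.array(p["t"]))
    else: print(p["tool_from_camera"])
    for t in ["hex_jar","lid","jar_holder","mug","spice_a","cup","lemon","teaspoon"]:
        for r in regions_of(t,p):
            w=W[r["pixels"]]; print(n,t,round(r["score"],2),r["box"],np.round(np.nanpercentile(w,[2,50,98],axis=0),3).tolist())
E
```

```text
{'clock': 0.0, 'q': array([-8.74347429e+00,  1.48504655e+01,  1.18779959e+00,  7.64153211e+01,
       -5.03769194e-04,  8.12570545e+01]), 'qvel': array([-0.01651737, -0.02338549, -0.02546045, -0.10724308,  0.0385904 ,
        0.0222131 ]), 'tau': array([-2.65873996e-04, -5.55637658e+01,  3.44536042e+01,  1.31759423e-02,
       -2.94380488e-04,  4.47349430e-05]), 'tcp_pos': array([5.49730492e-01, 3.29760993e-05, 2.49355504e-01]), 'eef_rot': array([[ 9.35603698e-06,  9.99999093e-01, -1.34664912e-03],
       [ 9.99999980e-01, -9.08911723e-06,  1.98216306e-04],
       [ 1.98203886e-04, -1.34665095e-03, -9.99999074e-01]]), 'wrist_force': array([-0.20777259,  0.16021759, -0.46241492]), 'moment': array([-0.01748888,  0.00151541, -0.02592176]), 'finger_force': 0.0, 'finger_gap': 1.0034940076799257}
scene cam at [0.08103666 0.83316511 0.96755208]
scene hex_jar 0.9 [305.1, 179.5, 25.7, 26.9] [[0.462, -0.013, 0.001], [0.478, 0.017, 0.048], [0.514, 0.026, 0.086]]
scene lid 0.76 [286.3, 212.9, 19.5, 17.1] [[0.473, 0.076, 0.001], [0.495, 0.103, 0.018], [0.521, 0.123, 0.023]]
scene lid 0.71 [310.2,
[... 3148 characters left out ...]
, 0.093]]
wrist jar_holder 0.59 [191.7, 260.0, 97.3, 90.9] [[0.44, -0.221, 0.003], [0.497, -0.18, 0.021], [0.553, -0.127, 0.061]]
wrist mug 0.62 [341.7, 28.4, 133.8, 125.4] [[0.628, 0.046, 0.025], [0.681, 0.096, 0.059], [0.717, 0.138, 0.095]]
wrist spice_a 0.84 [366.9, 0.3, 70.9, 28.8] [[0.645, 0.159, 0.005], [0.657, 0.162, 0.053], [0.677, 0.179, 0.098]]
wrist spice_a 0.79 [26.4, 16.9, 110.6, 70.8] [[0.352, 0.102, 0.009], [0.384, 0.122, 0.104], [0.394, 0.144, 0.108]]
wrist cup 0.59 [367.2, 166.2, 83.0, 68.3] [[0.66, -0.047, 0.005], [0.706, -0.021, 0.052], [0.724, 0.017, 0.08]]
wrist teaspoon 0.66 [369.8, 164.5, 78.8, 71.4] [[0.66, -0.047, 0.005], [0.706, -0.021, 0.052], [0.724, 0.017, 0.08]]
```

Run:
```python
from h import *
a=cv2.imread("pics/scene0.png")[110:310,160:400]; b=cv2.imread("pics/wrist0.png")
a=cv2.resize(a,(400,333)); a=cv2.copyMakeBorder(a,0,267,0,0,cv2.BORDER_CONSTANT)
b=cv2.resize(b,None,fx=.7,fy=.7); b=cv2.copyMakeBorder(b,0,306,0,0,cv2.BORDER_CONSTANT)
# enlarged crop of wrist: jar & holder
w=cv2.imread("pics/wrist0.png")[50:360,130:310]; w=cv2.resize(w,(348,600))
a[335:,:]=cv2.resize(cv2.imread("pics/wrist0.png"),(400,265))
cv2.imwrite("pics/m0.png",np.hstack([a,w]))
```

```text
(no output)
```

View pics/m0.png

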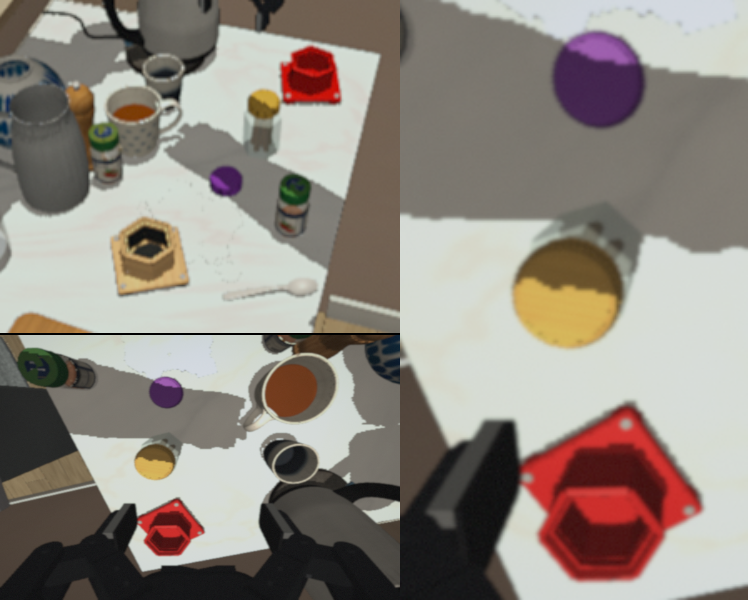

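Candidates: the holders are wooden at scene px (250,263) and red at (346,155). The wooden one is meant and the red one is the look-alike. The lids are brass, on the jar at scene px (318,170), and purple, on the table at (296,221); the brass one is meant. The crop confirms both. Next I fit the hexagons.

```bash
cat >> h.py <<'E'
from scipy.optimize import least_squares
def hexfit(P,a,c0):
    "best (x,y,yaw deg mod 60, rms mm)"
    best=None
    for t0 in np.radians(range(0,60,10)):
        f=lambda v:((P[:,:2]-v[:2])@np.stack([np.cos(v[2]+np.arange(6)*np.pi/3),np.sin(v[2]+np.arange(6)*np.pi/3)])).max(1)-a
        r=least_squares(f,[*c0,t0],loss="soft_l1",f_scale=.001)
        if best is None or r.cost<best.cost: best=r
    v=best.x; return np.round([v[0],v[1],np.degrees(v[2])%60, 1e3*np.median(abs(f(v)))],4),len(P)
def circfit(P,r0,c0):
    r=least_squares(lambda v:np.hypot(*(P[:,:2]-v).T)-r0,c0,loss="soft_l1",f_scale=.001); return r.x
def near(W,c,r,z0,z1):
    W=W.reshape(-1,3); m=(np.hypot(W[:,0]-c[0],W[:,1]-c[1])<r)&(W[:,2]>z0)&(W[:,2]<z1); return W[m]
E
python3 - <<'E'
from h import *
for n in ["scene","side","wrist"]:
    s=ctrl.observe();p=capture(n);W=cloud(p,s)
    J=(.493,0); H=(.513,.297)
    print(n,"jar",hexfit(near(W,J,.045,.012,.074),.027,J))
    L=near(W,J,.04,.108,.12); print(" lid top mid",np.round(L.mean(0),4),np.round((L.max(0)+L.min(0))/2,4),len(L))
    if n!="wrist":
        print(" holder outer",hexfit(near(W,H,.05,.02,.045),.0355,H))
        M=near(W,H,.22,.13,1); print(" tall", np.round(np.percentile(M,[1,50,99],axis=0),2) if len(M) else 0)
E
```

```text
scene jar (array([ 4.92000e-01, -4.80000e-03,  4.65765e+01,  8.23400e-01]), 357)
 lid top mid [ 0.4909 -0.0022  0.1106] [ 0.4914 -0.0043  0.1112] 204
 holder outer (array([ 0.5156,  0.2903, 44.8372,  3.6163]), 335)
 tall [[0.63 0.19 0.13]
 [0.69 0.32 0.42]
 [0.73 0.48 0.58]]
side jar (array([ 4.91500e-01, -2.00000e-03,  4.59591e+01,  7.88500e-01]), 261)
 lid top mid [ 4.918e-01 -1.000e-04  1.103e-01] [4.910e-01 2.000e-04 1.112e-01] 148
 holder outer (array([ 0.5156,  0.2952, 51.8212,  3.7435]), 235)
 tall [[0.63 0.19 0.14]
 [0.69 0.36 0.42]
 [0.73 0.48 0.83]]
wrist jar (array([ 4.93300e-01, -4.80000e-03,  4.64491e+01,  8.68000e-02]), 601)
 lid top mid [ 0.4937 -0.0036  0.1111] [ 0.4931 -0.0042  0.1108] 2299
```

{"op": "carry_out", "data": {
  "fingers": [1,1,1,1,1,1,1,1,1,1,1,1],
  "dp": [
    [0.4,-0.1,0],
    [0.8,-0.2,0],
    [1,-0.3,0],
    [1,-0.3,0],
    [1,-0.3,0],
    [1,-0.3,0],
    [1,-0.3,0],
    [1,-0.3,0],
    [1,-0.3,0],
    [1,-0.3,0],
    [1,-0.3,0],
    [1,-0.3,0]
  ],
  "spin": [0,0,0,0,0,0,0,0,0,0,0,0]
}}

```text
clock: 2.5
tcp_pos: [0.5201, 0.0997, 0.2499]
eef_rot: [[0.0, 1.0, -0.0], [1.0, -0.0, 0.0], [0.0, -0.0, -1.0]]
wrist_force: [-1.3, -0.6, -0.6]
finger_gap: 1.0
finger_force: 0.0
```

{"op": "carry_out", "data": {
  "fingers": [1,1,1,1],
  "dp": [
    [0.35,0,0],
    [0.75,0,0],
    [1,0,0],
    [1,0,0]
  ],
  "spin": [0,0,0,0]
}}

```text
clock: 2.83
tcp_pos: [0.5197, 0.2037, 0.2498]
eef_rot: [[-0.003, 1.0, -0.0], [1.0, 0.003, 0.001], [0.001, -0.0, -1.0]]
wrist_force: [-0.2, -0.7, -0.2]
finger_gap: 1.001
finger_force: 0.0
```

{"op": "carry_out", "data": {
  "fingers": [1,1,1,1,1,1,1,1],
  "dp": [
    [0.35,0,0],
    [0.75,0,0],
    [0.95,0,0],
    [0.95,0,0],
    [0.95,0,0],
    [0.95,0,0],
    [0.95,0,0],
    [0.95,0,0]
  ],
  "spin": [0,0,0,0,0,0,0,0]
}}

```text
clock: 3.5
tcp_pos: [0.5202, 0.2939, 0.2502]
eef_rot: [[0.001, 1.0, 0.0], [1.0, -0.001, -0.0], [-0.0, 0.0, -1.0]]
wrist_force: [0.2, 0.2, -0.4]
finger_gap: 1.003
finger_force: 0.0
```

Run:
```python
from h import *
s=ctrl.observe();p=capture("wrist");W=cloud(p,s);cv2.imwrite("pics/holder.png",p["color"])
print(s["tcp_pos"],s["q"].round(1))
H=(.516,.294)
R=near(W,H,.055,.056,.066); print("rim z",np.median(R[:,2]),len(R))
print("rim",np.round(np.r_[R.min(0),R.max(0)],4))
O=near(W,H,.05,.02,.05); print("walls",len(O))
r=np.hypot(*(O[:,:2]-np.array(H)).T); print(np.percentile(r,[5,25,50,75,95]))
out=O[r>.0345]; inn=O[r<.0345]
if len(out)>30:print("outer",hexfit(out,.0355,H))
if len(inn)>30:print("inner",hexfit(inn,.0285,H))
# rim band fit via region mask: minimal hex around rim top
import itertools
Rf=R
hull=cv2.convexHull(Rf[:,:2].astype(np.float32))[:,0]
print("rimhull",hexfit(hull,.0355,H))
PL=near(W,H,.09,.010,.0175); print("plate",cv2.minAreaRect((PL[:,:2]*1000).astype(np.float32)),len(PL))
```

```text
[0.52020248 0.29392501 0.25018998] [ 21.4  19.5   8.   78.5  -0.  111.5]
rim z 0.05977225815510513 1440
rim [0.4765 0.2465 0.056  0.5595 0.3287 0.0622]
walls 678
[0.02895012 0.03151045 0.0339803  0.0355109  0.03761977]
outer (array([ 0.5124,  0.2943, 41.3927,  0.2952]), 307)
inner (array([ 0.5171,  0.2903, 44.1006,  0.9846]), 371)
rimhull (array([ 0.5172,  0.2895, 43.7822,  1.8954]), 30)
plate ((517.8636474609375, 287.55303955078125), (104.18569946289062, 103.99069213867188), 43.03413391113281) 4224
```

View pics/holder.png

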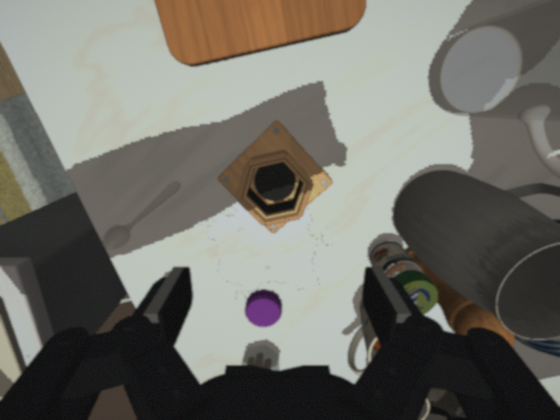

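Viewed: the wooden holder is at px (275,180), the purple lid at (263,308), and the jar is only just visible at (262,355). I'll refine the holder centre.

Run:
```python
from h import *
s=ctrl.observe();p=capture("wrist");W=cloud(p,s)
H=np.array((.5179,.2876))
def d(P,v): return ((P[:,:2]-v[:2])@np.stack([np.cos(v[2]+np.arange(6)*np.pi/3),np.sin(v[2]+np.arange(6)*np.pi/3)])).max(1)
for z0,z1 in [(.018,.05),(.018,.035),(.035,.05)]:
    O=near(W,H,.048,z0,z1)
    def f(v): x=d(O,v); return np.where(abs(x-.0285)<abs(x-.0355),x-.0285,x-.0355)
    r=least_squares(f,[*H,np.radians(43.03)],loss="soft_l1",f_scale=.0007)
    x=d(O,r.x);print(np.round(r.x[:2],4),np.degrees(r.x[2]),np.median(abs(f(r.x)))*1e3,(x<.032).sum(),len(O))
R=near(W,H,.05,.0575,.062)
f=lambda v:np.r_[np.maximum(d(R,v)-.0355,0)]
r=least_squares(f,[*H,np.radians(43.03)],loss="soft_l1",f_scale=.001);print("rim",r.x,np.percentile(d(R,r.x),[1,10,50,90,99]))
PL=near(W,H,.09,.012,.0162); c=cv2.minAreaRect((PL[:,:2]*1000).astype(np.float32));print(c)
```

```text
[0.5179 0.2881] 42.936890127875046 0.3586829435095994 596 717
[0.5179 0.2881] 43.01320437998107 0.38958489504931776 263 360
[0.5179 0.2882] 42.853922536806614 0.31941669275525886 333 357
rim [0.5178413  0.28822171 0.75621495] [0.03138792 0.03243708 0.03493093 0.03755091 0.03868169]
((517.9453735351562, 287.95013427734375), (103.38880920410156, 103.55321502685547), 42.98677062988281)
```

{"op": "carry_out", "data": {
  "fingers": [1,1,1],
  "dp": [
    [-0.35,-0.1,0],
    [-0.7,-0.2,0],
    [-1,-0.27,0]
  ],
  "spin": [0,0,0]
}}

```text
clock: 3.85
tcp_pos: [0.4921, 0.1934, 0.2498]
eef_rot: [[-0.0, 1.0, -0.0], [1.0, 0.0, -0.0], [-0.0, -0.0, -1.0]]
wrist_force: [1.3, 0.3, 0.9]
finger_gap: 0.996
finger_force: 0.0
```

{"op": "carry_out", "data": {
  "fingers": [1,1,1],
  "dp": [
    [-0.35,0,0],
    [-0.7,0,0],
    [-1,0,0]
  ],
  "spin": [0,0,0]
}}

```text
clock: 4.1
tcp_pos: [0.4925, 0.0928, 0.2504]
eef_rot: [[0.001, 1.0, 0.001], [1.0, -0.001, -0.0], [-0.0, 0.001, -1.0]]
wrist_force: [0.7, -0.2, -0.2]
finger_gap: 0.999
finger_force: 0.0
```

{"op": "carry_out", "data": {
  "fingers": [1,1,1,1,1,1,1,1],
  "dp": [
    [-0.35,0,0],
    [-0.7,0,0],
    [-0.94,0,0],
    [-0.94,0,0],
    [-0.94,0,0],
    [-0.94,0,0],
    [-0.94,0,0],
    [-0.94,0,0]
  ],
  "spin": [0,0,0,0,0,0,0,0]
}}

```text
clock: 4.77
tcp_pos: [0.493, 0.0019, 0.2501]
eef_rot: [[-0.001, 1.0, 0.0], [1.0, 0.001, 0.0], [0.0, 0.0, -1.0]]
wrist_force: [0.1, -0.4, 0.0]
finger_gap: 0.998
finger_force: 0.0
```

Run:
```python
from h import *
s=ctrl.observe();p=capture("wrist");W=cloud(p,s)
print(s["tcp_pos"],s["wrist_force"])
J=(.493,-.004)
for z0,z1 in [(.012,.074),(.012,.045),(.045,.074)]: print(hexfit(near(W,J,.045,z0,z1),.027,J))
L=near(W,J,.04,.106,.12); print(np.median(L[:,2]),cv2.minEnclosingCircle((L[:,:2]*1000).astype(np.float32)))
```

```text
[0.49295018 0.00189548 0.25007346] [ 0.1313422  -0.41293649  0.02847633]
(array([ 4.93400e-01, -4.80000e-03,  4.64931e+01,  8.60000e-02]), 471)
(array([ 4.93400e-01, -4.80000e-03,  4.65546e+01,  7.26000e-02]), 225)
(array([ 4.93300e-01, -4.80000e-03,  4.64391e+01,  9.09000e-02]), 246)
0.1112382595829591 ((493.54644775390625, -4.810398578643799), 26.929292678833008)
```

{"op": "carry_out", "data": {
  "fingers": [1,1,1,1,1],
  "dp": [
    [-0.067,0,0.2],
    [-0.067,0,0.4],
    [-0.067,0,0.6],
    [-0.067,0,0.8],
    [-0.067,0,0.95]
  ],
  "spin": [0,0,0,0,0]
}}

```text
clock: 5.23
tcp_pos: [0.4925, -0.0049, 0.1535]
eef_rot: [[-0.001, 1.0, -0.001], [1.0, 0.001, 0.0], [0.0, -0.001, -1.0]]
wrist_force: [-0.5, -0.2, 0.7]
finger_gap: 0.999
finger_force: 0.0
```

{"op": "carry_out", "data": {
  "fingers": [1,1,1,1,1,1,0.3,0.3,0.2,0.1,0.1,0.1],
  "dp": [
    [0,0,0.15],
    [0,0,0.3],
    [0,0,0.45],
    [0,0,0.5],
    [0,0,0.5],
    [0,0,0.5],
    [0,0,0.5],
    [0,0,0.5],
    [0,0,0.5],
    [0,0,0.5],
    [0,0,0.5],
    [0,0,0.5]
  ],
  "spin": [0,0,0,0,0,0,0,0,0,0,0,0]
}}

```text
clock: 6.23
tcp_pos: [0.4934, -0.0058, 0.1062]
eef_rot: [[-0.0, 1.0, 0.002], [1.0, 0.0, -0.0], [-0.0, 0.002, -1.0]]
wrist_force: [-2.1, 0.4, 8.5]
finger_gap: 0.605
finger_force: 61.6
```

{"op": "carry_out", "data": {
  "fingers": [0,0,0,0,0,0],
  "dp": [
    [0,0,0],
    [0,0,0],
    [0,0,0],
    [0,0,0],
    [0,0,0],
    [0,0,0]
  ],
  "spin": [0,0,0,0,0,0]
}}

```text
clock: 6.73
tcp_pos: [0.4934, -0.0058, 0.1062]
eef_rot: [[0.0, 1.0, 0.002], [1.0, -0.0, -0.0], [-0.0, 0.002, -1.0]]
wrist_force: [-1.6, 0.7, 8.5]
finger_gap: 0.606
finger_force: 61.6
```

Run:
```python
from h import *
s=ctrl.observe();p=capture("wrist");W=cloud(p,s);cv2.imwrite("pics/grip.png",p["color"])
print(s["tcp_pos"],s["wrist_force"],s["moment"],s["finger_gap"],s["finger_force"])
J=(.493,-.004)
print(hexfit(near(W,J,.034,.012,.074),.027,J))
```

```text
[ 0.49340311 -0.00579271  0.10624316] [-1.59117094  0.70510966  8.52205758] [ 0.13206818  0.48497358 -0.01086259] 0.6063898475111235 61.57758308574557
(array([ 4.93400e-01, -5.10000e-03,  4.64621e+01,  1.08000e-01]), 2065)
```

View pics/grip.png

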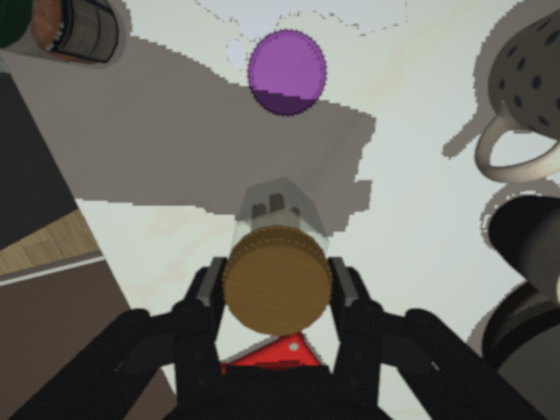

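Gripped: the lid sits between the pads at (278,280), with the jar upright below. Next I lift and start the carry.

{"op": "carry_out", "data": {
  "fingers": [0,0,0,0,0,0],
  "dp": [
    [0,0,-0.1],
    [0,0,-0.3],
    [0,0,-0.5],
    [0,0,-0.7],
    [0,0,-0.9],
    [0,0,-1]
  ],
  "spin": [0,0,0,0,0,0]
}}

```text
clock: 7.28
tcp_pos: [0.4935, -0.0058, 0.2073]
eef_rot: [[0.0, 1.0, 0.003], [1.0, -0.0, -0.0], [-0.0, 0.003, -1.0]]
wrist_force: [0.3, 0.1, -3.1]
finger_gap: 0.601
finger_force: 63.6
```

{"op": "carry_out", "data": {
  "fingers": [0,0,0,0,0,0],
  "dp": [
    [0.1,0.02,0],
    [0.3,0.08,0],
    [0.5,0.15,0],
    [0.7,0.2,0],
    [0.9,0.23,0],
    [1,0.245,0]
  ],
  "spin": [0,0.002,0.004,0.006,0.008,0.0097]
}}

```text
clock: 7.78
tcp_pos: [0.5173, 0.0967, 0.2036]
eef_rot: [[0.061, 0.998, -0.002], [0.998, -0.061, 0.001], [0.001, -0.002, -1.0]]
wrist_force: [-0.7, -0.2, -3.6]
finger_gap: 0.605
finger_force: 63.6
```

Run:
```python
from h import *
s=ctrl.observe();p=capture("wrist");W=cloud(p,s)
R=s["eef_rot"];print(s["clock"],s["tcp_pos"],s["wrist_force"],s["finger_gap"],s["finger_force"],np.degrees(np.arctan2(R[0,0],R[1,0])))
t=s["tcp_pos"]; h=t[2]-.105
print(hexfit(near(W,t,.035,h+.012,h+.074),.027,t[:2]))
for a,b in [(.012,.04),(.045,.074)]: print(hexfit(near(W,t,.035,h+a,h+b),.027,t[:2]))
```

```text
7.7833 [0.51726893 0.09665599 0.20361147] [-0.68920997 -0.1924672  -3.63898314] 0.6054644965482432 63.56801055371761 3.4687121950401667
(array([ 0.5171,  0.0973, 43.0125,  0.1197]), 2100)
(array([ 0.5169,  0.0974, 43.0335,  0.0954]), 719)
(array([ 0.5172,  0.0973, 43.0048,  0.113 ]), 1229)
```

{"op": "carry_out", "data": {
  "fingers": [0,0,0,0,0],
  "dp": [
    [0.2,-0.011,0],
    [0.4,-0.023,0],
    [0.6,-0.034,0],
    [0.8,-0.046,0],
    [1,-0.057,0]
  ],
  "spin": [0,0,0,0,0]
}}

```text
clock: 8.25
tcp_pos: [0.5173, 0.1955, 0.2038]
eef_rot: [[0.061, 0.998, -0.002], [0.998, -0.061, -0.0], [-0.0, -0.002, -1.0]]
wrist_force: [0.4, -0.5, -3.4]
finger_gap: 0.606
finger_force: 63.6
```

{"op": "carry_out", "data": {
  "fingers": [0,0,0,0,0,0,0,0,0,0],
  "dp": [
    [0.2,-0.011,0],
    [0.4,-0.023,0],
    [0.6,-0.034,0],
    [0.8,-0.046,0],
    [0.905,-0.051,0],
    [0.905,-0.051,0],
    [0.905,-0.051,0],
    [0.905,-0.051,0],
    [0.905,-0.051,0],
    [0.905,-0.051,0]
  ],
  "spin": [0,0,0,0,0,0,0,0,0,0]
}}

```text
clock: 9.08
tcp_pos: [0.5184, 0.2843, 0.205]
eef_rot: [[0.062, 0.998, 0.0], [0.998, -0.062, -0.0], [-0.0, 0.0, -1.0]]
wrist_force: [0.7, 0.7, -3.5]
finger_gap: 0.608
finger_force: 63.6
```

Run:
```python
from h import *
s=ctrl.observe();p=capture("wrist");W=cloud(p,s);cv2.imwrite("pics/above.png",p["color"])
R=s["eef_rot"];print(s["clock"],s["tcp_pos"],s["wrist_force"],s["finger_force"],np.degrees(np.arctan2(R[0,0],R[1,0])))
t=s["tcp_pos"]; h=t[2]-.105
for a,b in [(.012,.074),(.012,.04),(.045,.074)]: print(hexfit(near(W,t,.035,h+a,h+b),.027,t[:2]))
PL=near(W,(.518,.288),.1,.0115,.0165); print(len(PL),cv2.minAreaRect((PL[:,:2]*1000).astype(np.float32)))
```

```text
9.0833 [0.51844238 0.28426246 0.20502903] [ 0.72141882  0.69381454 -3.53716164] 63.57112968340516 3.5539794511365086
(array([ 0.5184,  0.285 , 42.9283,  0.1127]), 2114)
(array([ 0.5182,  0.285 , 42.9532,  0.0934]), 724)
(array([ 0.5185,  0.2849, 42.9257,  0.1096]), 1227)
3924 ((517.8836669921875, 287.6484375), (103.70878601074219, 103.70820617675781), 42.990760803222656)
```

View pics/above.png

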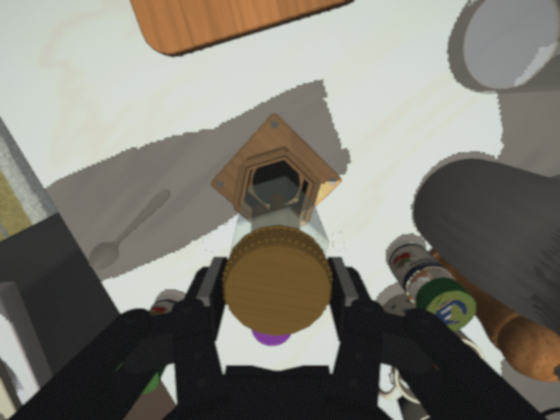

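The jar, upright under the lid at (278,280), is about 3 mm short in y of the well, which is at (275,185). I'll correct that and go down to just above the mouth.

{"op": "carry_out", "data": {
  "fingers": [0,0,0,0,0,0,0,0],
  "dp": [
    [0.029,-0.007,0.1],
    [0.029,-0.007,0.2],
    [0.029,-0.007,0.3],
    [0.029,-0.007,0.33],
    [0.029,-0.007,0.33],
    [0.029,-0.007,0.33],
    [0.029,-0.007,0.33],
    [0.029,-0.007,0.33]
  ],
  "spin": [0,0,0,0,0,0,0,0]
}}

```text
clock: 9.8
tcp_pos: [0.518, 0.2881, 0.1724]
eef_rot: [[0.061, 0.998, 0.001], [0.998, -0.061, 0.0], [0.0, 0.001, -1.0]]
wrist_force: [-0.2, 0.3, -3.5]
finger_gap: 0.606
finger_force: 63.6
```

```bash
cat > m.py <<'E'
from h import *
s=ctrl.observe();p=capture("wrist");W=cloud(p,s)
R=s["eef_rot"];print(s["clock"],s["tcp_pos"],s["wrist_force"],s["moment"],s["finger_gap"],s["finger_force"],np.degrees(np.arctan2(R[0,0],R[1,0])))
t=s["tcp_pos"]; h=t[2]-.1062
for a,b in [(max(.012,.066-h),.074),(.055,.074)]: print(hexfit(near(W,t,.033,h+a,h+b),.027,t[:2]))
PL=near(W,(.518,.288),.1,.0115,.0165); print(len(PL),cv2.minAreaRect((PL[:,:2]*1000).astype(np.float32)))
E
python3 m.py
```

```text
9.8 [0.51803091 0.2881354  0.17242308] [-0.17899338  0.33660563 -3.48964638] [ 0.04273572 -0.02986127 -0.00315217] 0.6058939432104856 63.560702204704285 3.489821135772836
(array([ 0.518 ,  0.2889, 43.0329,  0.1029]), 2066)
(array([ 0.5181,  0.2888, 43.0592,  0.1059]), 846)
4079 ((517.9501953125, 287.90081787109375), (103.16109466552734, 103.54122924804688), 42.982032775878906)
```

{"op": "carry_out", "data": {
  "fingers": [0,0,0,0,0,0,0,0],
  "dp": [
    [-0.008,0,0.03],
    [-0.008,0,0.08],
    [-0.008,0,0.13],
    [-0.008,0,0.18],
    [-0.008,0,0.23],
    [-0.008,0,0.28],
    [-0.008,0,0.28],
    [-0.008,0,0.28]
  ],
  "spin": [0,0,0,0,0,0,0,0]
}}

```text
clock: 10.52
tcp_pos: [0.5176, 0.2872, 0.1436]
eef_rot: [[0.061, 0.998, -0.001], [0.998, -0.061, -0.0], [-0.0, -0.001, -1.0]]
wrist_force: [0.4, 0.2, -2.4]
finger_gap: 0.602
finger_force: 63.6
```

```bash
python3 m.py
```

```text
10.5167 [0.51758836 0.28715232 0.14357062] [ 0.44076026  0.1818856  -2.36750792] [-0.00975696 -0.04367202 -0.00454821] 0.602398825395079 63.562034983187914 3.4941086377154886
(array([ 0.5175,  0.2878, 42.9903,  0.1087]), 1682)
(array([ 0.5176,  0.2878, 43.0107,  0.1162]), 843)
4628 ((517.736328125, 287.85760498046875), (103.35638427734375, 103.42178344726562), 43.135623931884766)
```

Entering the well freely. I'll continue down to the floor (about 23 mm more).

{"op": "carry_out", "data": {
  "fingers": [0,0,0,0,0,0,0,0],
  "dp": [
    [0,0,0.05],
    [0,0,0.1],
    [0,0,0.15],
    [0,0,0.19],
    [0,0,0.22],
    [0,0,0.235],
    [0,0,0.235],
    [0,0,0.235]
  ],
  "spin": [0,0,0,0,0,0,0,0]
}}

```text
clock: 11.23
tcp_pos: [0.5178, 0.2872, 0.1205]
eef_rot: [[0.061, 0.998, 0.0], [0.998, -0.061, 0.0], [0.0, 0.0, -1.0]]
wrist_force: [-0.6, 0.4, -2.7]
finger_gap: 0.597
finger_force: 63.6
```

```bash
python3 m.py
```

```text
11.2333 [0.51778648 0.28724278 0.12049139] [-0.61351331  0.44270923 -2.6589433 ] [-0.02678737  0.0470192   0.0131141 ] 0.5972264841592154 63.58536846935749 3.49076201594669
(array([ 0.5178,  0.2879, 42.9809,  0.1127]), 967)
(array([ 0.5178,  0.2879, 42.9786,  0.1144]), 850)
5435 ((517.6024169921875, 287.9957275390625), (103.24435424804688, 102.94252014160156), 43.052433013916016)
```

{"op": "carry_out", "data": {
  "fingers": [0,0,0,0,0,0],
  "dp": [
    [0,0,0.01],
    [0,0,0.015],
    [0,0,0.02],
    [0,0,0.02],
    [0,0,0.02],
    [0,0,0.02]
  ],
  "spin": [0,0,0,0,0,0]
}}

```text
clock: 11.78
tcp_pos: [0.5179, 0.2875, 0.1203]
eef_rot: [[0.061, 0.998, 0.002], [0.998, -0.061, 0.001], [0.001, 0.002, -1.0]]
wrist_force: [-3.7, -0.9, 13.7]
finger_gap: 0.606
finger_force: 65.1
```

Seated on the floor (13.7 N upward). Next I unscrew anticlockwise, which is negative spin because tool z points down.

{"op": "carry_out", "data": {
  "fingers": [0,0,0,0,0,0,0,0,0,0,0,0],
  "dp": [
    [0,0,0],
    [0,0,0],
    [0,0,0],
    [0,0,-0.003],
    [0,0,-0.005],
    [0,0,-0.007],
    [0,0,-0.009],
    [0,0,-0.011],
    [0,0,-0.013],
    [0,0,-0.015],
    [0,0,-0.015],
    [0,0,-0.015]
  ],
  "spin": [-0.01,-0.02,-0.03,-0.04,-0.05,-0.06,-0.07,-0.08,-0.09,-0.1,-0.1,-0.1]
}}

```text
clock: 12.78
tcp_pos: [0.518, 0.2874, 0.1203]
eef_rot: [[-0.536, 0.844, 0.001], [0.844, 0.536, 0.0], [-0.0, 0.001, -1.0]]
wrist_force: [-0.2, 0.1, 1.8]
finger_gap: 0.6
finger_force: 64.0
```

Run:
```python
from h import *
s=ctrl.observe();p=capture("wrist");W=cloud(p,s);cv2.imwrite("pics/turn1.png",p["color"])
R=s["eef_rot"];print(s["clock"],s["tcp_pos"],s["wrist_force"],s["moment"],s["finger_gap"],s["q"].round(1),np.degrees(np.arctan2(R[0,0],R[1,0])))
print(hexfit(near(W,(.5178,.288),.033,.066,.088),.027,(.5178,.288)))
p=capture("side");W=cloud(p)
print(hexfit(near(W,(.5178,.288),.033,.066,.088),.027,(.5178,.288)))
L=near(W,s["tcp_pos"],.02,.12,.135);print(np.median(L[:,2]),len(L))
```

```text
12.7833 [0.5180462  0.28738494 0.12034943] [-0.17105379  0.1449284   1.82160378] [ 0.08029293 -0.00630293 -0.01382354] 0.5996749099601861 [20.9 22.6 -6.7 60.6  0.  78.5] -32.39907767042219
(array([ 0.5178,  0.2873, 47.6082,  0.1069]), 940)
(array([ 0.5169,  0.2897, 46.913 ,  0.4794]), 101)
0.12377731982296497 145
```

View pics/turn1.png

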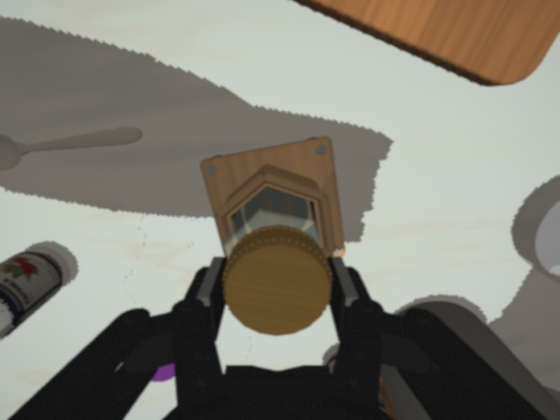

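Still gripped at (278,280). The jar turned 4.6° in the well and then stopped against its walls. I'll turn further and check the moment while it turns.

{"op": "carry_out", "data": {
  "fingers": [0,0,0,0,0,0],
  "dp": [
    [0,0,0],
    [0,0,0],
    [0,0,0],
    [0,0,0],
    [0,0,0],
    [0,0,0]
  ],
  "spin": [-0.01,-0.02,-0.03,-0.04,-0.05,-0.06]
}}

```text
clock: 13.38
tcp_pos: [0.5182, 0.2872, 0.1203]
eef_rot: [[-0.811, 0.585, 0.001], [0.585, 0.811, -0.0], [-0.001, 0.001, -1.0]]
wrist_force: [0.7, 0.0, 1.8]
finger_gap: 0.604
finger_force: 64.1
```

```bash
cat > n.py <<'E'
from h import *
s=ctrl.observe();print("moment",s["moment"])
for n in ["side","scene","wrist"]:
    s=ctrl.observe();p=capture(n);W=cloud(p,s)
    L=near(W,s["tcp_pos"],.02,.115,.19);print(n,"lidtop",np.median(L[:,2]),len(L))
R=s["eef_rot"];print(s["clock"],s["tcp_pos"],s["wrist_force"],s["moment"],s["finger_gap"],np.degrees(np.arctan2(R[0,0],R[1,0])))
print(hexfit(near(W,(.5178,.288),.033,.066,.088),.027,(.5178,.288)))
E
python3 n.py
```

```text
moment [-0.08864014 -0.18615116 -0.02081597]
side lidtop 0.12414951024660079 114
scene lidtop 0.12514674637268533 231
wrist lidtop 0.12625685822787563 9169
13.4833 [0.51813086 0.28720229 0.12034166] [-0.81337724 -0.10142407  1.81732602] [-0.03754199 -0.082752   -0.03203185] 0.6018404184481737 -54.09066365907427
(array([ 0.5177,  0.2874, 47.6568,  0.1121]), 994)
```

{"op": "carry_out", "data": {
  "fingers": [0,0,0,0,0,0,0,0,0,0],
  "dp": [
    [0,0,0],
    [0,0,0],
    [0,0,0],
    [0,0,0],
    [0,0,0],
    [0,0,0],
    [0,0,0],
    [0,0,0],
    [0,0,0],
    [0,0,0]
  ],
  "spin": [-0.01,-0.02,-0.03,-0.04,-0.05,-0.06,-0.07,-0.08,-0.08,-0.08]
}}

```text
clock: 14.37
tcp_pos: [0.5181, 0.2873, 0.1203]
eef_rot: [[-0.992, 0.127, 0.001], [0.127, 0.992, 0.0], [-0.001, 0.0, -1.0]]
wrist_force: [1.2, -0.4, 4.8]
finger_gap: 0.604
finger_force: 64.3
```

```bash
python3 n.py
```

```text
moment [ 0.03218389 -0.20583439 -0.02826568]
side lidtop 0.12419456740328444 47
scene lidtop 0.12505117987179706 157
wrist lidtop 0.12631153839085685 9145
14.4667 [0.51803508 0.2873216  0.12031414] [ 1.42756939 -0.22644171  5.65002404] [-0.02400552 -0.29195824 -0.03066489] 0.6044181020304684 -82.73199206837774
(array([ 0.5175,  0.2875, 47.6246,  0.0922]), 929)
```

The lid has turned about 85° relative to the jar. I'll try a gentle 6 mm lift and check whether the jar follows.

{"op": "carry_out", "data": {
  "fingers": [0,0,0,0,0,0,0],
  "dp": [
    [0,0,-0.01],
    [0,0,-0.02],
    [0,0,-0.03],
    [0,0,-0.04],
    [0,0,-0.05],
    [0,0,-0.06],
    [0,0,-0.06]
  ],
  "spin": [0,0,0,0,0,0,0]
}}

```text
clock: 15.1
tcp_pos: [0.5178, 0.2873, 0.1261]
eef_rot: [[-0.992, 0.124, 0.0], [0.124, 0.992, 0.0], [-0.0, 0.0, -1.0]]
wrist_force: [-0.4, -0.4, 0.0]
finger_gap: 0.606
finger_force: 63.8
```

```bash
python3 n.py
python3 - <<'E'
from h import *
s=ctrl.observe();p=capture("wrist");cv2.imwrite("pics/lift.png",p["color"])
E
```

```text
moment [ 0.01489433 -0.01441569  0.04560449]
side lidtop 0.1293226545606073 42
scene lidtop 0.1306083112847165 153
wrist lidtop 0.131493312115766 7270
15.2 [0.51773946 0.28724577 0.12598895] [ 0.54764554 -0.50411648 -0.07945338] [0.03610428 0.02830769 0.01718919] 0.6026200710846277 -82.90462239616416
(array([ 0.5176,  0.2874, 47.694 ,  0.088 ]), 869)
```

View pics/lift.png

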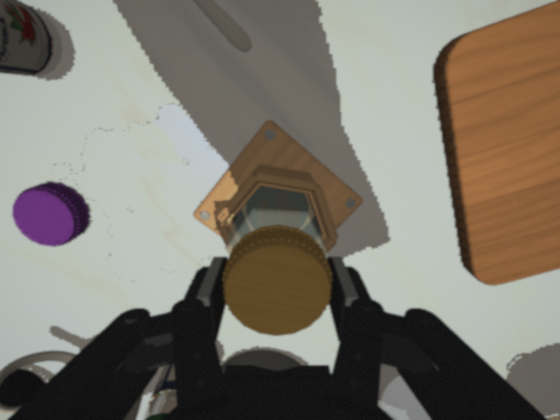

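The force is about 0, so only the lid hangs on the gripper and the jar (below the lid, in the well at (275,205)) stayed down. I'll lift straight up another 40 mm.

{"op": "carry_out", "data": {
  "fingers": [0,0,0,0,0,0,0,0,0,0,0,0],
  "dp": [
    [0,0,-0.05],
    [0,0,-0.1],
    [0,0,-0.15],
    [0,0,-0.2],
    [0,0,-0.25],
    [0,0,-0.3],
    [0,0,-0.35],
    [0,0,-0.4],
    [0,0,-0.4],
    [0,0,-0.4],
    [0,0,-0.4],
    [0,0,-0.4]
  ],
  "spin": [0,0,0,0,0,0,0,0,0,0,0,0]
}}

```text
clock: 16.3
tcp_pos: [0.5176, 0.2872, 0.1657]
eef_rot: [[-0.992, 0.123, -0.001], [0.123, 0.992, -0.0], [0.0, -0.0, -1.0]]
wrist_force: [0.1, 0.4, -0.4]
finger_gap: 0.601
finger_force: 63.8
```

```bash
python3 n.py
python3 - <<'E'
from h import *
p=capture("scene");cv2.imwrite("pics/end.png",cv2.resize(p["color"][170:310,180:340],(640,560),interpolation=cv2.INTER_CUBIC))
W=cloud(p);J=near(W,(.5178,.288),.034,.066,.128);print("jar top",np.percentile(J[:,2],[50,95]),len(J))
E
```

```text
moment [ 0.00731054 -0.03611914 -0.00727848]
side lidtop 0.16887164475622007 55
scene lidtop 0.16948693665995404 189
wrist lidtop 0.1707200017146945 5349
16.4 [0.51761543 0.28720728 0.16565303] [ 0.16859529 -0.2130534  -0.24775153] [ 0.03561408 -0.0077396   0.01719958] 0.6060306088287983 -82.90835369034525
(array([ 0.5176,  0.2876, 47.617 ,  0.0829]), 493)
jar top [0.09638788 0.12099422] 514
```

View pics/end.png

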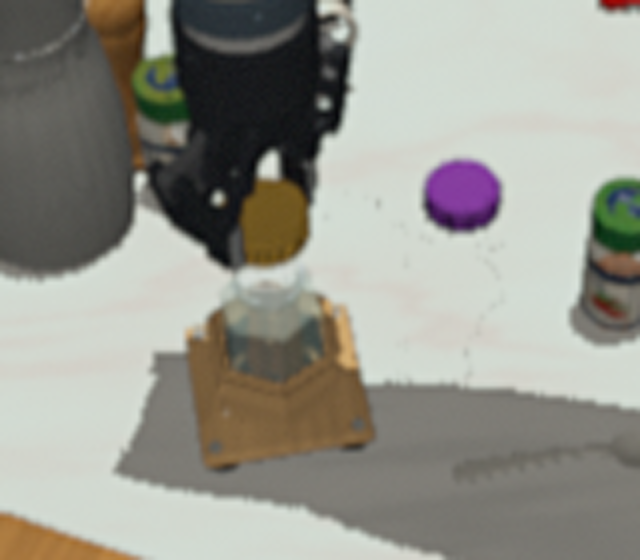

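The lid is held at (272,220), above the open jar seated in the holder at (275,330). Its underside is about 136 mm above the jar's foot, so everything is in range.

```bash
python3 -c "
from cell import ticket
print(ticket.hand_in())"
```

```text
the job is handed in; nothing more can be done
None
```

The job is handed in: the jar is down in the wooden holder and the brass lid is unscrewed and held level about 28 mm above the jar's mouth; the hand-in returned no verdict.

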